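# Close and clamp the culture jar

### The arm

A 6-joint arm with a two-finger parallel gripper is mounted at the origin on a cart in front of the work surface, level with it; the furniture and walls round the work are solid. World frame = base frame: x ahead of the robot, y to its left, z up, the work surface at z = 0. Lengths are in m, angles in rad, forces in N, time in s.
With the tool pointing down it reaches from about 0.3 to 0.825 m from the base axis. Payload 5.4 kg.
Tool frame: the origin (TCP) lies at the very end of the fingers, on their centre line; the grasp point (between the pads) lies 19 mm behind it; z points along the fingers, x is the direction in which the jaws open and shut, and the axes are right-handed (so a half turn about z gives the same grasp; the last joint's range is limited). The gripper opens to 92 mm and grips with 3 to 60 N. Pads are 20 mm wide; open, the fingers measure 128 mm over their backs; the gripper's body (75 mm by 189 mm) begins 69 mm behind the grasp point.
Start: joints at [-1.436, 0.158, 1.597, -0, 1.386, -0.21], TCP at [0.194, -0.541, 0.187] pointing down, gripper open.
Joint ranges: [-2.91, 2.91], [-0.94, 2.29], [0.18, 2.7], [-1.29, 4.43], [0.17, 2.64], [-3, 3]. Speed limits (rad/s): [2.57, 2.57, 3.14, 3.14, 3.14, 3.14].

### API

Orientations are given as a rotation vector (axis times angle).
In Python, from workcell import bot gives the robot as it stands. Calls block until the motion is done:
- bot.goto(position, orientation): joint-space move of the TCP to a pose.
- bot.line_to(position, rot=None, max_speed=0.15): straight line of the TCP; rot=None keeps the orientation; max_speed is the mean speed in m/s.
- bot.set_joints(angles): joint-space move.
- bot.set_gripper(opening, newtons=None): opening from 0.0 (shut) to 1.0 (fully open); newtons is the grip in N (None keeps the last); returns when the fingers have stopped.
- bot.hold(seconds).
- bot.inverse_kinematics(position, orientation): joint angles nearest the present ones, or None.
- bot.read_camera(name): name is "scene" or "top" or "wrist"; returns a dict with "pixels" (384x512x3 uint8, blue, green, red), "fx", "fy", "cx", "cy" (pixels), "k1" (the pictures are not rectified: a ray, as slopes to the right and down, at radius r is drawn at 1 + k1 r^2 times it, then the intrinsics apply), "R" (3x3) and "t" (3): a world point X has camera coordinates R X + t. Camera axes: x right, y down, z forward; pixel columns grow to the right and rows downward; lengths in m; the calibration is good to about 2 mm. A picture is of the moment at which its call begins. There is no depth.
A pose or a line that the arm cannot do raises bot.MotionError and nothing moves.
- bot.job_done(): hands the job in, once; it reports no verdict.
Readings, each from a call of its own:
- bot.current_clock(): time.
- bot.current_joints(): joint angles.
- bot.current_joint_vel(): joint speeds.
- bot.current_effort(): joint torques, N m.
- bot.current_ee_pos(): TCP position.
- bot.current_tool_rot(): TCP orientation.
- bot.current_contact_force(): force on the tool from outside, world axes, zero at the start.
- bot.current_ft_torque(): the same for the moment, N m.
- bot.current_opening(): opening from 0.0 (shut) to 1.0 (fully open).
Only numpy, scipy, OpenCV 4.12 (cv2) and the standard library are available. Lean on these libraries where they do the work, as an engineer would, in place of code of your own. Each camera call takes 0.05 s, during which the arm holds its last target. There are 200 camera calls.

### The job

The culture jar is loaded; close it up: set the loose lid on the jar with its side eye over the guide post and its flange flush on the rim, then swing the clamp arm over the lid until it is fully against its stop. Then turn the knob on the arm clockwise until you feel it come up tight, so that its sprung foot clamps the lid firmly, but do not force it further; leave the dropper bottle and the marker pen alone.

Things in the scene. Friction and masses are not known exactly. Their poses are not given: they have to be found in the camera images.
- jar: Clear round jar, outer diameter 110, inner 98, rim 68 above the table, fixed on a grey plate (x -70 to 125, y -85 to 85, 10 thick). Origin on the table under the jar's axis, z up. In it two dishes, top at 45. Steel guide post (diameter 11, conical tip) at (0, 70). Steel column (diameter 22, top at 117) of the clamp arm at (95, 0). Place and turn vary.
- post_tip (a point): Top of the guide post, 108 above the table.
- lid: Loose aluminium lid, about 0.25 kg. Origin: centre of its underside, z up. Spigot diameter 92, z 0 to 8 (goes into the jar); flange diameter 116, z 8 to 14 (rests on the rim); round hub diameter 40, z 14 to 40 (grip it; the foot presses on its top). Eye (ring, outer diameter 25, hole 15, z 8 to 20) at (0, 70). Seated, the origin is 60 above the table.
- lid_eye (a point): Centre of the hole of the lid's eye, 14 above the lid's underside.
- swing_arm (a joint): Angle of the clamp arm about the column (rad): 0 is at its stop, over the jar's axis; grows counter-clockwise seen from above as it swings out (starts 1.2 to 1.6). Stays where it is left. Flat aluminium bar 12 wide, 121 to 135 above the table, ending 155 from the column's axis; the knob is 95 from that axis.
- bar_end (a point): Point in the middle of the free end of the arm bar, 143 from the column's axis, 128 above the table; its x axis points along the bar to the column. Pinch the bar here.
- knob (a joint): Turn of the knob (rad), grows clockwise seen from above, range 0 to 4.5, starts 0 to 0.3, stays where it is left; turns freely with 0.07 N m. 1 rad lowers the rubber foot below it 6 mm; the knob keeps its height. The foot (20 across) starts 5 to 13 above a seated hub, set differently each time; on touching, it gives 2.5 mm on a 4 N/mm spring, then the knob is hard to turn: tight.
- knob_grip (a point): Middle of the knob's black grip bar (52 along its x, 14 wide along its y, 24 high: 143 to 167 above the table), on the knob's axis, 155 above the table.
- dropper: Brown dropper bottle, diameter 31, height 72, a bystander; origin under its middle.
- marker: Marker pen 134 x 13 x 15, lying, a bystander; origin under its middle.

How it is judged:
On the way, in this order (a step that is already met when the one before it is completed fails the run):
1. the lid is seated flush on the jar, eye over the post (z of lid in the frame of jar below 0.0625 m and horizontal distance between lid and jar below 0.005 m and horizontal distance between lid_eye and post_tip below 0.005 m and angle between lid's own z axis and vertical below 0.04 rad), for 0.2 s.
2. the clamp arm is against its stop over the lid (value of joint swing_arm below 0.05 rad), for 0.2 s.
At the end, for the whole second after the job is handed in: Lid at rest, seated on the jar (underside under 62.5 mm up, within 5 mm of the jar's axis, level to 0.04 rad), its eye round the post (centres within 5 mm), arm within 0.05 rad of its stop, the foot on the arm pressing on the lid with over 5 N (all of step 1 and value of joint swing_arm below 0.05 rad and linear speed of lid below 0.01 m/s and contact force between swing_arm and lid above 5 N); the robot touches nothing.
It fails at once if the knob is forced: the foot presses on the lid with over 80 N (contact force between swing_arm and lid above 80 N).
It fails at once if the dropper bottle is moved by more than 30 mm or tipped (distance of dropper from where it was at the start of the episode above 0.03 m or angle between dropper's own z axis and vertical above 0.5 rad).
It fails at once if the marker pen is moved by more than 40 mm (distance of marker from where it was at the start of the episode above 0.04 m).
It also fails if it takes over 72 s, if anything falls off the work surface, if the arm or the gripper's body presses on something with over 40 N, if the wrist force passes 120 N, or if a joint passes its speed limit or range.

## Working session

There is one attempt and no reset: what is moved stays moved. The work goes in short steps, each a Python script; the robot and the scene stay as the last script left them, time stands still between calls to the robot, and variables do not carry over. Pictures are saved under pics/ and viewed, on a budget of 10 in all, crops included, one or two more only if the job needs it, and the job is handed in when it is done.

```bash
mkdir -p pics
cat > h.py <<'E'
import numpy as np, cv2
from scipy.spatial.transform import Rotation as Ro
from workcell import bot
def snap(n,f=None):
    c=bot.read_camera(n)
    if f:
        cv2.imwrite(f'pics/{f}.png',c['pixels'])
        np.savez(f'pics/{f}.npz',**{k:np.asarray(v) for k,v in c.items()})
    return c
def ray(c,u,v):
    d=np.array([(u-c['cx'])/c['fx'],(v-c['cy'])/c['fy']]);p=d.copy()
    for _ in range(30): p=d/(1+c['k1']*(p@p))
    R=np.array(c['R']);o=-R.T@np.array(c['t']);return o,R.T@np.array([p[0],p[1],1])
def atz(c,u,v,z):
    o,d=ray(c,u,v);return (o+d*(z-o[2])/d[2])
def proj(c,X):
    X=np.atleast_2d(X);q=X@np.array(c['R']).T+np.array(c['t']);p=q[:,:2]/q[:,2:]
    p=p*(1+c['k1']*(p**2).sum(1))[:,None]
    return p*[c['fx'],c['fy']]+[c['cx'],c['cy']]
def down(yaw): # tool x at angle yaw in the world, z down
    return (Ro.from_euler('z',yaw)*Ro.from_euler('x',np.pi)).as_rotvec()
E
python3 - <<'E'
from h import *
a=snap('scene','s0');b=snap('top','t0')
for c in(a,b):print(ray(c,256,192),c['fx'],c['k1'])
cv2.imwrite('pics/both0.png',cv2.resize(b['pixels'],(800,600),interpolation=cv2.INTER_CUBIC))
cv2.imwrite('pics/sc0.png',cv2.resize(a['pixels'],(800,600),interpolation=cv2.INTER_CUBIC))
E
```

```text
(array([-0.25183209,  0.76514953,  0.78887273]), array([ 0.63382335, -0.5493126 , -0.54461525])) 488.90916710542706 -0.11846003238109568
(array([0.4333894 , 0.11836184, 1.10421561]), array([ 0.0798602 ,  0.01142361, -0.99677118])) 464.2275479312421 -0.1434127131648489
```

View pics/both0.png

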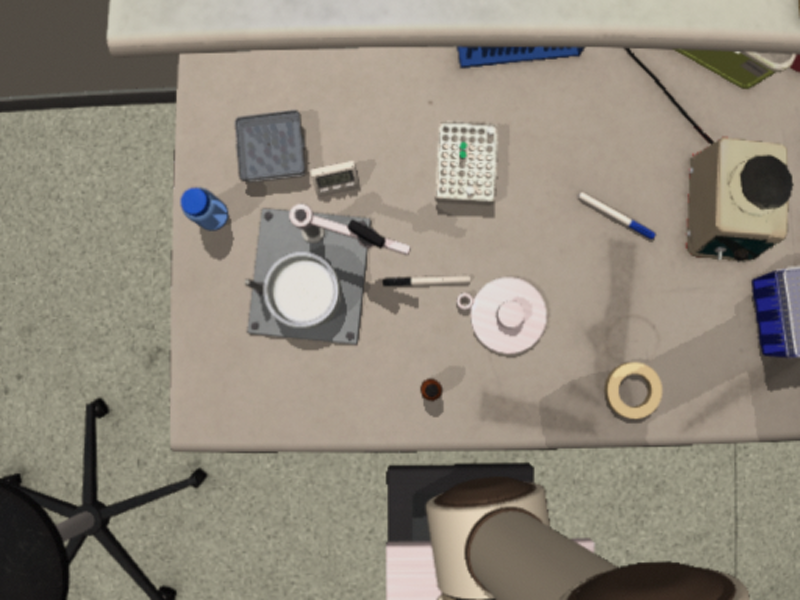

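View pics/sc0.png

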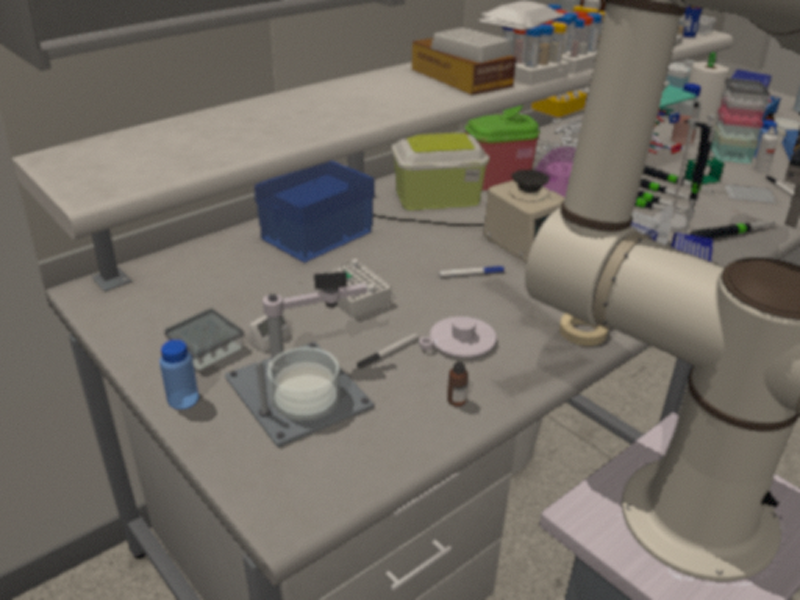

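The top view (800-px scale) shows the jar at (302,290), post ~(255,287), column (300,215), knob (367,234), bar end (408,248), lid (509,316) with its eye at (464,301), dropper (431,389) and marker (427,281). Next I'll compute poses and check them with an overlay.

```bash
cat > m.py <<'E'
from h import *
from scipy.optimize import least_squares
t=dict(np.load('pics/t0.npz'));s=dict(np.load('pics/s0.npz'))
k=1.5625
def P(c,u,v,z): return atz(c,u/k,v/k,z)[:2]
print('lid flange',P(t,509,316,.014),'hub',P(t,512,313,.04),'eye',P(t,464,301,.02))
print('scene: hub top',P(s,464,326,.04),'eye',P(s,428,346,.02))
print('jar rim',P(t,302,288,.068),'col top',P(t,300,215,.135),'knob',P(t,367,234,.167),'end',P(t,408,248,.128))
print('plate',[P(t,*q,.01) for q in[(262,209),(371,219),(357,344),(248,333)]])
print('dropper',P(t,431,389,.072),'marker',P(t,385,282,.01),P(t,470,280,.01))
E
python3 m.py
```

```text
lid flange [ 0.49462125 -0.03329795] hub [ 0.49753152 -0.03422137] eye [0.51764236 0.03480196]
scene: hub top [ 0.48855535 -0.0230446 ] eye [0.50415618 0.04501483]
jar rim [0.53536733 0.27123209] col top [0.62867599 0.26441762] knob [0.59559508 0.171378  ] end [0.58237053 0.11793668]
plate [array([0.66434125, 0.34241533]), array([0.64595643, 0.17400673]), array([0.45523451, 0.19646094]), array([0.47337627, 0.36255622])]
dropper [0.3891149 0.0876299] marker [0.54870904 0.15336938] [0.55028492 0.02433331]
```

Run:
```python
from h import *
np.set_printoptions(precision=4,suppress=True)
y=np.radians(24)
for p,n in(((.47,.24,.34),'wj'),((.45,-.034,.26),'wl')):
    best=None
    for yy in(y,y+np.pi,y-np.pi):
        q=bot.inverse_kinematics(p,down(yy)); print(yy,q)
        if q is not None and (best is None or abs(q[5])<abs(best[5])): best=q
    bot.set_joints(best); c=snap('wrist',n); print(n,bot.current_ee_pos(),ray(c,256,192),c['fx'],bot.current_clock())
a,b=[cv2.imread(f'pics/{n}.png') for n in('wj','wl')]
cv2.imwrite('pics/w.png',cv2.resize(np.hstack([a,b]),(800,300),interpolation=cv2.INTER_AREA))
```

```text
0.4188790204786391 [ 0.2429 -0.019   1.4865  0.      1.6741 -0.176 ]
3.5604716740684323 [ 0.2429 -0.019   1.4865  0.      1.6741  2.9656]
-2.722713633111154 [ 0.2429 -0.019   1.4865  0.      1.6741  2.9656]
wj [0.4703 0.2394 0.3398] (array([0.4374, 0.3113, 0.5378]), array([ 0.1259, -0.2581, -0.958 ])) 280.18537993723464 3.1083
0.4188790204786391 [-0.3443 -0.2146  1.8191  0.      1.5371 -0.7632]
3.5604716740684323 [-0.3443 -0.2146  1.8191  0.      1.5371  2.3784]
-2.722713633111154 [-0.3443 -0.2146  1.8191  0.      1.5371  2.3784]
wl [ 0.4506 -0.0333  0.2606] (array([0.4172, 0.0383, 0.4585]), array([ 0.1276, -0.2575, -0.9579])) 280.18537993723464 4.2583
```

View pics/w.png

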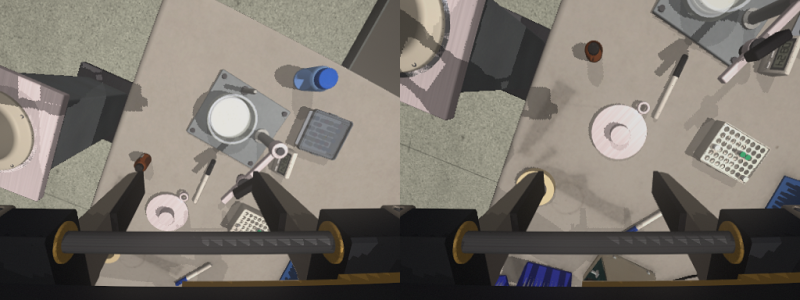

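The wrist views (512-px scale) show the jar, post, column and knob clearly on the left, and the lid with its eye at about (310,137) on the right. Overlaying the model.

```bash
cat > ov.py <<'E'
from h import *
L=lambda n:dict(np.load(f'pics/{n}.npz'))
def fr(x,y,a):
    R=np.array([[np.cos(a),-np.sin(a)],[np.sin(a),np.cos(a)]])
    return lambda Q:np.c_[np.atleast_2d(Q)[:,:2]@R.T+[x,y],np.atleast_2d(Q)[:,2]]
th=np.linspace(0,2*np.pi,60)
circ=lambda x,y,z,r:np.c_[x+r*np.cos(th),y+r*np.sin(th),0*th+z]
def jar_curves(j,a=None):
    f=fr(*j)
    C=[circ(0,0,.068,.055),circ(0,0,.068,.049),np.array([[0,.07,.01],[0,.07,.108]]),circ(.095,0,.135,.011),
       np.array([[-.07,-.085,.01],[.125,-.085,.01],[.125,.085,.01],[-.07,.085,.01],[-.07,-.085,.01]])]
    if a is not None:
        u=-np.array([np.cos(a),np.sin(a)]);n=np.array([-u[1],u[0]]);o=np.array([.095,0])
        C.append(np.array([np.r_[o+u*r+n*s,.135] for r,s in((.02,.006),(.155,.006),(.155,-.006),(.02,-.006))]))
    return [f(c) for c in C]
def lid_curves(l,z0=0):
    f=fr(*l); return [f(c+[0,0,z0]) for c in(circ(0,0,.014,.058),circ(0,0,.04,.02),circ(0,.07,.02,.0125),circ(0,.07,.02,.0075))]
def panel(c,curves,ctr,half,w=400,h=300,col=(0,0,255)):
    u,v=proj(c,ctr)[0];s=w/(2*half);M=np.array([[s,0,w/2-s*u],[0,s,h/2-s*v]])
    im=cv2.warpAffine(c['pixels'],M,(w,h),flags=cv2.INTER_CUBIC)
    for q in curves:
        p=proj(c,q)*s+M[:,2]; cv2.polylines(im,[np.round(p*8).astype(int)],False,col,1,cv2.LINE_AA,3)
    return im
E
cat > o1.py <<'E'
from ov import *
j=(.5324,.2718,-.105);l=(.496,-.0337,-.297)
P=[panel(L('t0'),jar_curves(j,1.37),(.56,.25,.05),75),panel(L('wj'),jar_curves(j,1.37),(.56,.25,.05),75),
   panel(L('t0'),lid_curves(l),(.5,-.02,.02),45),panel(L('wl'),lid_curves(l),(.5,-.02,.02),55)]
cv2.imwrite('pics/o1.png',np.vstack([np.hstack(P[:2]),np.hstack(P[2:])]))
E
python3 o1.py
```

```text
(no output)
```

View pics/o1.png

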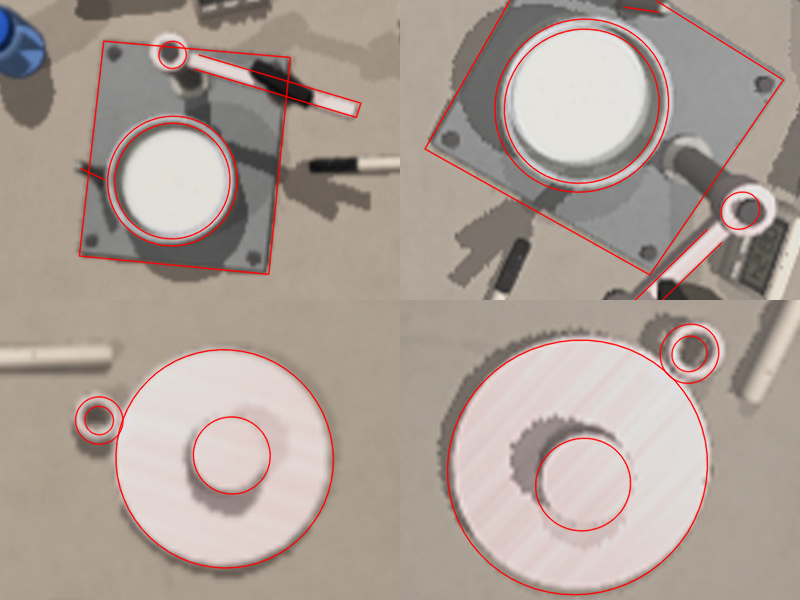

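The overlay fits within about 1–1.5 mm in both cameras. Grasping the lid and hovering it over the jar.

```bash
python3 - <<'E'
from h import *
np.set_printoptions(precision=4,suppress=True)
g=down(np.radians(13)); d=down(np.radians(24))
bot.set_gripper(.72)
bot.goto((.496,-.0337,.10),g)
bot.line_to((.496,-.0337,.0175),max_speed=.08)
print(bot.current_contact_force())
bot.set_gripper(0,35); print('open',bot.current_opening()*92, bot.current_ee_pos())
bot.line_to((.496,-.0337,.155),max_speed=.1)
print(bot.current_contact_force(),bot.current_opening()*92)
bot.line_to((.45,.10,.155),d,max_speed=.15)
bot.line_to((.5324,.2718,.155),max_speed=.12)
bot.hold(.3)
print(bot.current_ee_pos(),bot.current_tool_rot(),d,bot.current_clock())
for n in('top','scene','wrist'): snap(n,n[0]+'1')
E
cat > o2.py <<'E'
from ov import *
j=(.5324,.2718,-.105);l=(.5324,.2718,-.105);z=.155-.0175
P=[panel(L(n),lid_curves(l,z)+[jar_curves(j)[2],jar_curves(j)[0]],(.535,.30,.13),h) for n,h in(('t1',45),('w1',60),('s1',45),('s0',45))]
cv2.imwrite('pics/o2.png',np.vstack([np.hstack(P[:2]),np.hstack(P[2:])]))
E
python3 o2.py
```

```text
[ 0.3173 -0.4689  0.4531]
open 0.2840283390458025 [ 0.496  -0.0337  0.0175]
[ 0.6374 -0.2871 -0.8667] 0.23875871409532703
[0.5324 0.2716 0.1551] [3.073  0.6527 0.0001] [3.0729 0.6532 0.    ] 12.3833
```

View pics/o2.png

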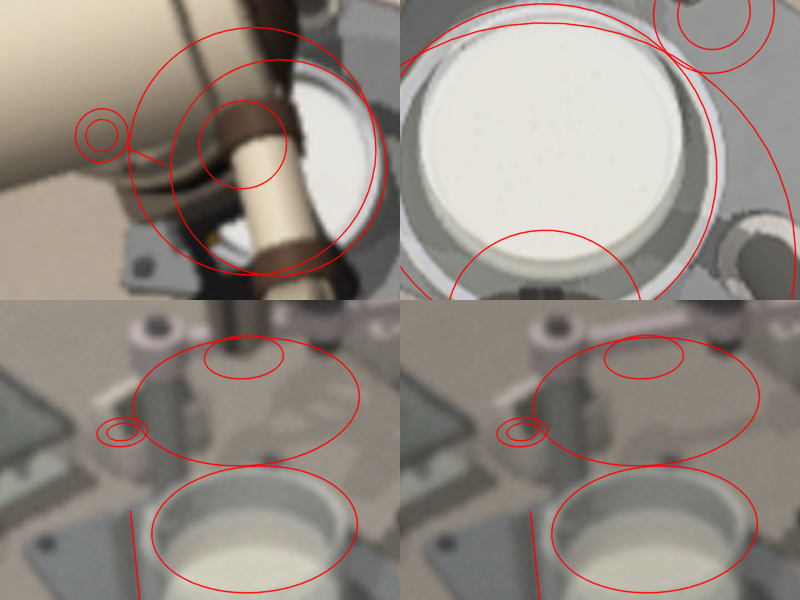

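The fingers closed to 0, so the grasp missed and the lid is not in the hand. I'll go back and look at the lid.

Run:
```python
from h import *
np.set_printoptions(precision=4,suppress=True)
bot.line_to((.45,.10,.2),max_speed=.25)
bot.set_gripper(1.0);print(bot.current_opening())
bot.goto((.45,-.034,.26),down(np.radians(13)))
c=snap('wrist','w2');t=snap('top','t2');print(bot.current_clock())
a=cv2.resize(c['pixels'],(400,300),interpolation=cv2.INTER_AREA)
from ov import *
l=(.496,-.0337,-.297)
P=[a,panel(L('s0'),lid_curves(l),(.5,-.02,.02),45),panel(t,lid_curves(l),(.5,-.02,.02),45),panel(c,lid_curves(l),(.5,-.02,.02),55)]
cv2.imwrite('pics/o3.png',np.vstack([np.hstack(P[:2]),np.hstack(P[2:])]))
```

```text
0.9969832840203042
15.5833
```

View pics/o3.png

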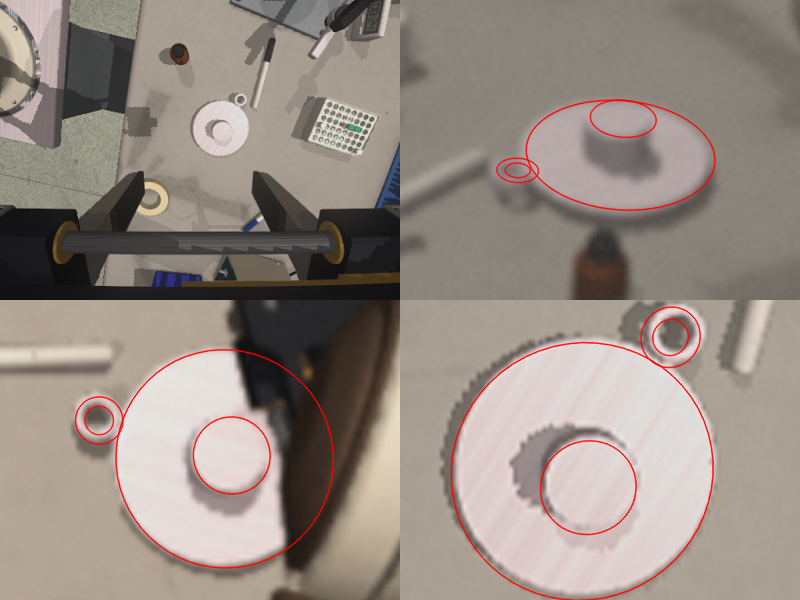

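Run:
```python
from h import *
np.set_printoptions(precision=4,suppress=True)
c=dict(np.load('pics/w2.npz'))
g=np.radians(13);u=np.array([np.cos(g),np.sin(g),0])
p=np.array([.45,-.034,.26])
print(proj(c,[p,p+.046*u,p-.046*u,p+.064*u,p-.064*u]))
r=down(g)
bot.goto((.496,-.0337,.10),r)
bot.line_to((.496,-.0337,.0165),max_speed=.12)
bot.set_gripper(.55,10); print(bot.current_opening(),bot.current_contact_force(),bot.current_ee_pos())
c=snap('wrist','w3');s=snap('scene','s3')
bot.set_gripper(.3); print(bot.current_opening(),bot.current_contact_force(),bot.current_clock())
c2=snap('wrist','w4')
from ov import panel
cv2.imwrite('pics/o4.png',np.hstack([np.vstack([panel(x,[],(.496,-.0337,.02),130) for x in(c,c2)]),np.vstack([panel(s,[],(.496,-.0337,.05),70)]*2)]))
```

```text
[[254.2975 217.926 ]
 [315.0139 217.8768]
 [193.5439 217.8891]
 [338.6403 217.8341]
 [169.8828 217.8512]]
0.5503935257041828 [-0.2886  0.1686 -0.647 ] [ 0.496  -0.0337  0.0165]
0.30214124901004097 [ 0.1254 -0.4793 -1.0308] 18.5
```

View pics/o4.png

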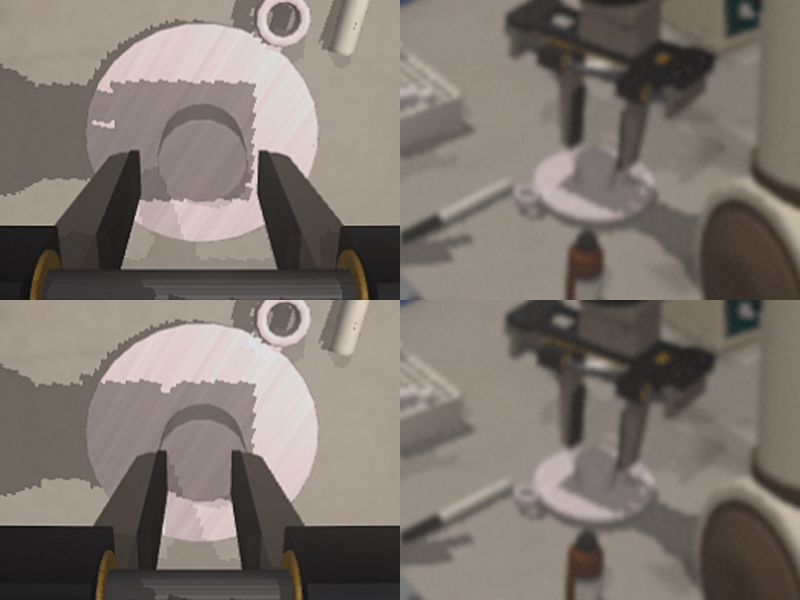

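Run:
```python
from h import *
np.set_printoptions(precision=4,suppress=True)
L=lambda n:dict(np.load(f'pics/{n}.npz'))
g=np.radians(13);u=np.array([np.cos(g),np.sin(g),0]);p=np.array([.496,-.0337,.0165])
for n,ctr,half,off in(('w3',(.496,-.0337,.02),130,(0,0)),('s3',(.496,-.0337,.05),70,(400,0))):
    c=L(n);s=200/half;o=proj(c,ctr)[0]
    for dz in(0,.015,.03):
        q=[p+[0,0,dz]+k*u for k in(.0253,-.0253,.0433,-.0433)]
        print(n,dz,((proj(c,q)-o)*s+[200,150]+off).round().tolist())
print(bot.current_joints(),bot.current_ee_pos(),bot.current_tool_rot(),bot.current_ft_torque(),bot.current_effort())
```

```text
w3 0 [[251.0, 147.0], [149.0, 147.0], [288.0, 147.0], [112.0, 147.0]]
w3 0.015 [[255.0, 159.0], [145.0, 159.0], [294.0, 159.0], [106.0, 159.0]]
w3 0.03 [[260.0, 173.0], [141.0, 173.0], [302.0, 173.0], [99.0, 173.0]]
s3 0 [[576.0, 170.0], [620.0, 189.0], [560.0, 163.0], [636.0, 195.0]]
s3 0.015 [[576.0, 157.0], [621.0, 176.0], [561.0, 150.0], [638.0, 183.0]]
s3 0.03 [[577.0, 144.0], [623.0, 163.0], [562.0, 137.0], [639.0, 169.0]]
[-0.3114  0.1691  1.9517 -0.      1.0208 -0.5383] [ 0.496  -0.0337  0.0165] [3.1214 0.3556 0.    ] [-0.0707 -0.1274  0.0079] [ -0.0004 -33.5546 -26.8117   0.0494   0.052   -0.    ]
```

Both the scene and wrist cameras put the real fingertips about 22 mm above the reported TCP, which explains the miss. I'll feel down onto the flange to calibrate that offset.

Run:
```python
from h import *
np.set_printoptions(precision=4,suppress=True)
bot.set_gripper(.6)
f0=bot.current_contact_force()
for z in np.r_[.010,.004,0,-.002,-.004,-.006,-.008,-.010,-.012]:
    bot.line_to((.496,-.0337,z),max_speed=.06)
    f=bot.current_contact_force()-f0; print(z,bot.current_ee_pos()[2],f)
    if abs(f[2])>4: break
bot.line_to((.496,-.0337,bot.current_ee_pos()[2]+.003),max_speed=.05)
bot.set_gripper(0,35); print('open mm',bot.current_opening()*92,bot.current_ee_pos(),bot.current_contact_force(),bot.current_clock())
```

```text
0.01 0.009309799811278337 [0.3461 0.5834 0.2066]
0.004 0.0034508944036397704 [-0.38    0.0311  0.8693]
0.0 -0.0002888758835192032 [0.0522 0.8406 1.1644]
-0.002 -0.0020815915833192825 [-0.1196  0.1021  0.3793]
-0.004 -0.004166830163865744 [-0.7398 -0.2673  0.1759]
-0.006 -0.006172753300101967 [-0.5154 -0.235   0.697 ]
-0.008 -0.008150565153534031 [0.4189 0.0927 0.4679]
-0.01 -0.01016729533629901 [ 0.8523 -0.5294  0.2116]
-0.012 -0.01218227740035168 [-0.2001  0.3463  0.1008]
open mm 38.619173608337746 [ 0.4962 -0.0337 -0.0092] [ 1.9763 -0.1626 -0.8461] 22.0167
```

```bash
python3 - <<'E'
from h import *
np.set_printoptions(precision=4,suppress=True)
d=down(np.radians(24))
bot.line_to((.496,-.0337,.129),max_speed=.12)
print(bot.current_contact_force(),bot.current_opening()*92)
bot.line_to((.45,.10,.129),d,max_speed=.15)
bot.line_to((.5324,.2718,.129),max_speed=.12)
bot.hold(.2)
print(bot.current_ee_pos(),bot.current_tool_rot(),d,bot.current_clock(),bot.current_opening()*92)
for n in('top','scene','wrist'): snap(n,n[0]+'5')
E
cat > o5.py <<'E'
from ov import *
j=(.5324,.2718,-.105);l=(.5324,.2718,-.105);z=.129+.0092
P=[panel(L(n),lid_curves(l,z)+jar_curves(j),ctr,h) for n,h,ctr in(('t5',45,(.535,.3,.13)),('w5',95,(.545,.31,.13)),('s5',55,(.535,.29,.1)))]
P.append(panel(L('s5'),[],(.54,.31,.1),40))
cv2.imwrite('pics/o5.png',np.vstack([np.hstack(P[:2]),np.hstack(P[2:])]))
E
python3 o5.py
```

```text
[-0.0615  1.1306 -3.2967] 39.04867733141937
[0.5324 0.2715 0.1291] [3.073  0.6525 0.0001] [3.0729 0.6532 0.    ] 26.35 39.44386528649242
```

View pics/o5.png

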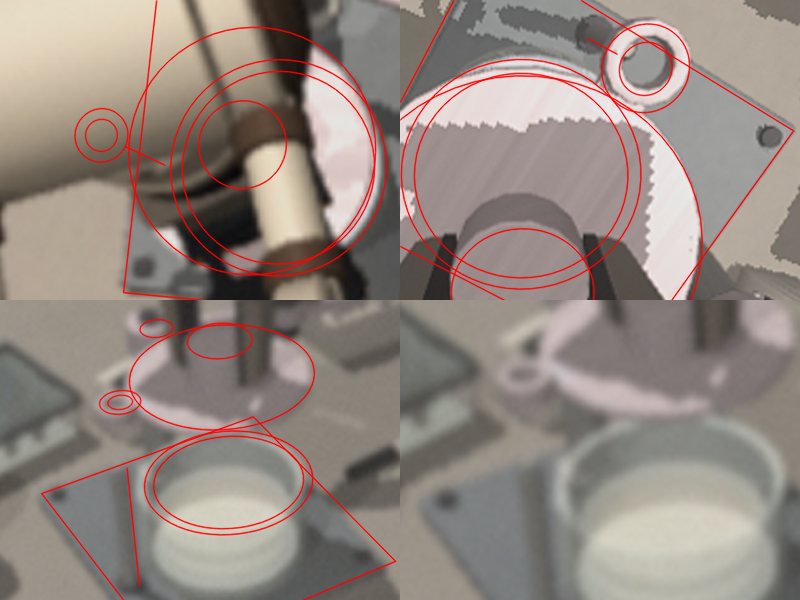

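The lid is held properly now, and the model matches both the lid and its eye. One zoom on the eye and post in this wrist image to check the relative fit.

Run:
```python
from ov import *
j=(.5324,.2718,-.105);l=(.5324,.2718,-.105);z=.129+.0092
f=fr(*j);X=f([0,.07,.1])[0]
post=[f(circ(0,.07,zz,.0055)) for zz in(.010,.098)]+[f([[0,.07,.098],[0,.07,.108]])]
a=panel(L('w5'),post+lid_curves(l,z)[2:],X,28,400,600)
b=panel(L('w5'),[],X,28,400,600)
cv2.imwrite('pics/o6.png',np.hstack([a,b]))
c=L('w5');print(proj(c,X),proj(c,f([[0,.07,.108],[.003,.07,.108],[0,.073,.108]])))
```

```text
[[298.14587969 132.28684132]] [[299.75535773 133.13765199]
 [303.02595394 135.11514419]
 [301.8530471  129.71372803]]
```

View pics/o6.png

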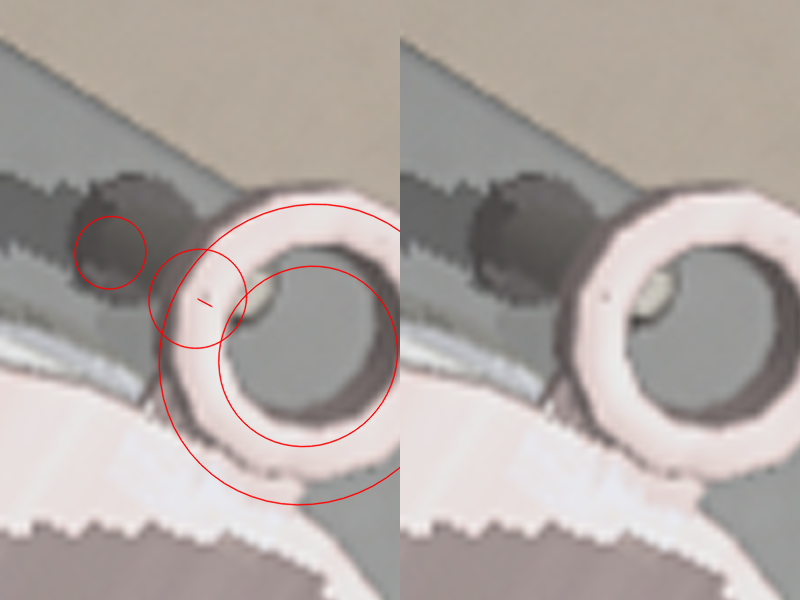

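The post sits about 2.9 mm in x and 1.5 mm in y (jar frame) from where the eye is. Correcting, then lowering with force checks.

Run:
```python
from h import *
np.set_printoptions(precision=4,suppress=True)
x,y=.5324+.0028,.2718+.0010
bot.line_to((x,y,.100),max_speed=.06); bot.hold(.15)
snap('wrist','w6')
f0=bot.current_contact_force(); print(f0,bot.current_ee_pos())
for z in list(np.arange(.094,.0555,-.004))+[.0545,.053,.052,.051,.050,.049]:
    bot.line_to((x,y,z),max_speed=.05)
    f=bot.current_contact_force()-f0; print(round(z,4),bot.current_ee_pos(),f,bot.current_ft_torque())
    if abs(f[2])>8 or np.hypot(*f[:2])>12: print('stop');break
print(bot.current_clock())
```

```text
[-0.2045 -0.3485 -2.5645] [0.5356 0.2729 0.1005]
0.094 [0.5347 0.2726 0.0934] [ 0.3269  0.146  -0.6364] [ 0.0299 -0.1371 -0.0188]
0.09 [0.5349 0.2727 0.0896] [ 0.6816 -0.0763  0.1002] [-0.0761 -0.0521 -0.0016]
0.086 [0.5349 0.2727 0.0856] [ 1.5049 -0.8393 -1.1683] [ 0.0051 -0.0621  0.0315]
0.082 [0.5349 0.2727 0.0816] [0.7752 0.9429 0.3306] [-0.0605 -0.0978  0.0141]
0.078 [0.5349 0.2727 0.0776] [ 0.6098  0.2352 -1.0459] [ 0.0595 -0.1186  0.0038]
0.074 [0.5349 0.2727 0.0736] [-0.2562  0.8783 -0.3496] [-0.056  -0.1213  0.0342]
0.07 [0.5349 0.2727 0.0696] [ 0.7494 -0.4586 -0.5637] [-0.0299 -0.1386 -0.01  ]
0.066 [0.5349 0.2727 0.0656] [-0.3628 -0.1325  0.037 ] [-0.0931 -0.0743  0.0369]
0.062 [0.5349 0.2727 0.0616] [ 0.8876  0.5602 -0.4468] [-0.0524 -0.125  -0.0636]
0.058 [0.5348 0.2727 0.0576] [ 0.1839  0.204  -1.1038] [-0.0582 -0.0897  0.002 ]
0.0545 [0.5349 0.2727 0.0541] [-0.6459  0.4604 -0.1843] [-0.0135 -0.0624 -0.0129]
0.053 [0.5351 0.2728 0.0529] [-1.096   0.928  -0.5033] [-0.0589 -0.1334  0.0049]
0.052 [0.5352 0.2728 0.0519] [ 0.1577  0.5536 -0.8261] [-0.0128 -0.0367 -0.0278]
0.051 [0.5352 0.2728 0.051 ] [0.6272 1.184  0.0801] [-0.0047 -0.1683 -0.0124]
0.05 [0.5353 0.2728 0.0509] [-3.4466 -1.0738  7.7001] [-0.2859  0.5734  0.0477]
0.049 [0.5353 0.2728 0.0508] [-6.2565 -1.7486 13.7609] [-0.4583  1.0909  0.0258]
stop
31.35
```

Contact came exactly at the expected seated height (TCP 0.0509), with no side force on the way down. Releasing, then pinching the bar end.

```bash
cat > arc.py <<'E'
from h import *
C=np.array([.629,.2640]);J=-.105
def pose(a,r=.143):
    b=J+np.pi+a
    return C+r*np.array([np.cos(b),np.sin(b)]), b-3*np.pi/2   # yaw of the tangent
E
python3 - <<'E'
from arc import *
np.set_printoptions(precision=4,suppress=True)
bot.set_gripper(.62)
p=bot.current_ee_pos(); bot.line_to((p[0],p[1],.15),max_speed=.15)
for a in(1.36,.7,-.03):
    q,y=pose(a); print(a,q,y,bot.inverse_kinematics((*q,.085),down(y)))
q,y=pose(1.36)
bot.set_gripper(.5)
bot.goto((*q,.16),down(y)); snap('wrist','w7');snap('scene','s7');snap('top','t7')
f0=bot.current_contact_force()
for z in(.12,.10,.085):
    bot.line_to((*q,z),max_speed=.1); f=bot.current_contact_force()-f0
    if abs(f[2])>5: print('touch',z,f);break
else:
    bot.set_gripper(0,12)
print(bot.current_opening()*92,bot.current_ee_pos(),bot.current_contact_force(),bot.current_clock())
c=snap('wrist','w8')
from ov import *
j=(.534,.274,-.105)
P=[panel(L('w7'),jar_curves(j,1.36)+lid_curves((.5352,.2728,-.105),.06),(.57,.2,.13),150),panel(c,[],(.584,.128,.13),130),panel(L('t7'),[],(.54,.25,.07),75),panel(L('s7'),[],(.54,.25,.07),75)]
cv2.imwrite('pics/o7.png',np.vstack([np.hstack(P[:2]),np.hstack(P[2:])]))
E
```

```text
1.36 [0.5846 0.1281] -0.31579632679489666 [0.014  0.3128 1.6239 0.     1.2049 0.3298]
0.7 [0.5106 0.1838] -0.9757963267948968 [ 0.1228  0.1774  1.7866 -0.      1.1776  1.0986]
-0.03 [0.4873 0.2832] -1.7057963267948963 [0.3122 0.2288 1.7265 0.     1.1862 2.018 ]
12.401242422168071 [0.5846 0.1281 0.0852] [-0.9553  0.2084  0.93  ] 35.6167
```

View pics/o7.png

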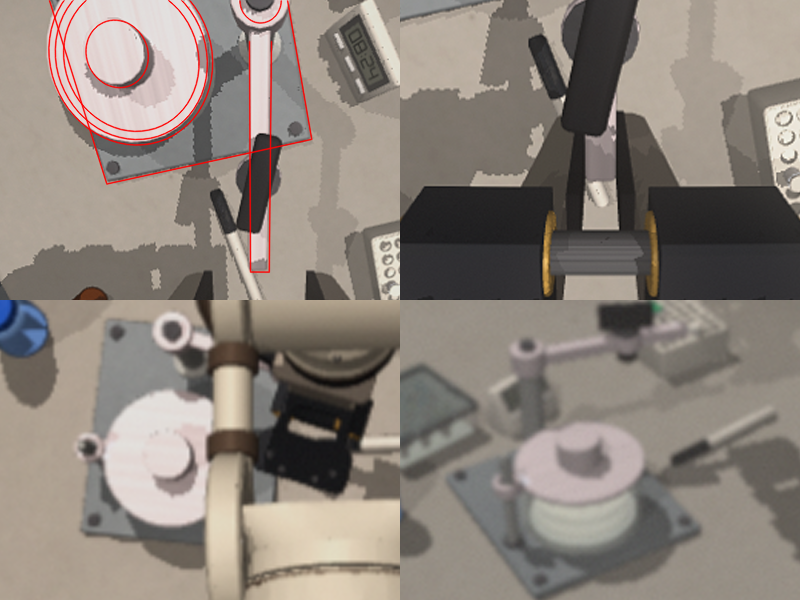

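The lid is seated with its eye over the post, and the bar is pinched at 12.4 mm. The knob bar sits about 12.5° clockwise of the arm. Now the swing.

Run:
```python
from arc import *
np.set_printoptions(precision=3,suppress=True)
f0=bot.current_contact_force()
for a in list(np.linspace(1.36,.12,9)[1:])+[.06,.02,0,-.02,-.04]:
    q,y=pose(a); bot.line_to((*q,.085),down(y),max_speed=.09)
    f=bot.current_contact_force()-f0; n=np.array([np.cos(y),np.sin(y)]); 
    print(round(a,2),'tan',f[:2]@n,'rad',f[:2]@[-n[1],n[0]],f[2],bot.current_opening()*92)
    if abs(f[:2]@n)>12 or abs(f[2])>12: print('stop');break
bot.set_gripper(.3); p=bot.current_ee_pos(); print(p,bot.current_clock())
bot.line_to((p[0],p[1],.165),max_speed=.15)
bot.line_to((p[0]-.06,p[1]-.06,.19),max_speed=.2)
c=snap('wrist','w9');t=snap('top','t9')
print(bot.current_clock())
from ov import *
j=(.534,.274,-.105)
P=[panel(c,jar_curves(j,0.),(.535,.27,.15),120,400,600),panel(t,jar_curves(j,0.),(.535,.27,.12),65,400,600)]
cv2.imwrite('pics/o9.png',np.hstack(P))
```

```text
1.2 tan -0.2524101087853535 rad -0.3506402222218723 0.12781271263945193 11.597506061100207
1.05 tan -0.8410067960954132 rad -1.4547398594885945 1.953905155605255 11.80615750073267
0.9 tan 0.24191505687582726 rad -2.743191009417038 2.7423367592502492 11.704049385597466
0.74 tan 0.3849924051632727 rad -3.740404667642814 4.500148456039265 11.984715297968325
0.58 tan -0.8112237001136275 rad -3.7635814998748556 4.984430141484314 11.812955004887199
0.43 tan -1.023129359868257 rad -5.209960396273138 5.704224488077837 11.649360384084547
0.27 tan -0.18207860934108389 rad -5.475846810477229 6.065159827679759 11.939444052105255
0.12 tan -1.5166302610685671 rad -5.840488327247377 4.925039150203256 12.119177987038778
0.06 tan -0.9824510605787716 rad -4.64277527796892 5.064226209877118 12.169214641890123
0.02 tan -0.6483013192132452 rad -4.8933367067248295 5.632608056816824 11.935351747879992
0 tan -1.7273752856663567 rad -5.3789261546040175 6.1997636031342385 12.001613921880077
-0.02 tan 4.5017929956661344 rad -5.674303185195199 7.6022630347613696 12.061465874581724
-0.04 tan 14.796677464669216 rad -5.76590125245597 10.153002186483514 11.80912886310849
stop
[0.488 0.285 0.085] 40.5417
41.9167
```

View pics/o9.png

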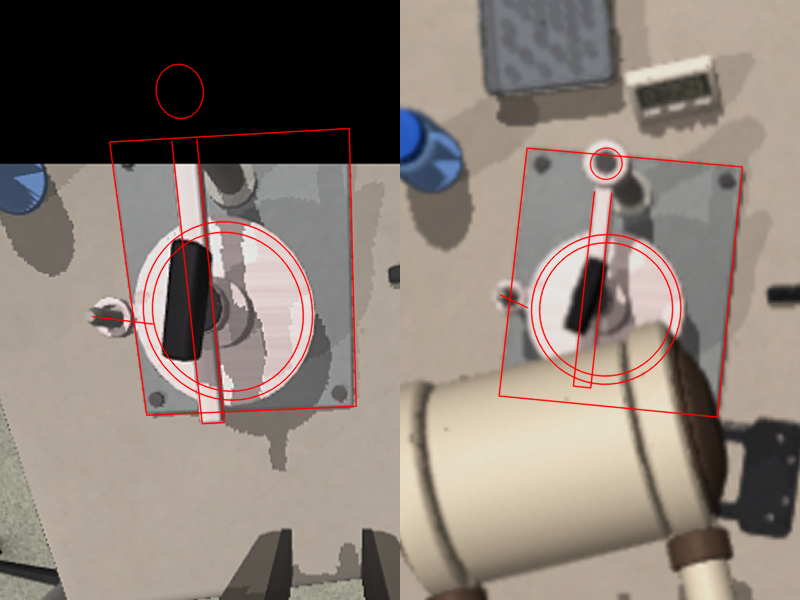

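The arm is against its stop (tangential force jumped to 15 N). Measuring the knob from the wrist and top pictures.

Run:
```python
from arc import *
np.set_printoptions(precision=4,suppress=True)
L=lambda n:dict(np.load(f'pics/{n}.npz'))
for n,h,ctr,pts in(('w9',120,(.535,.27,.15),[(178,240),(210,250),(198,358),(163,355)]),('t9',65,(.535,.27,.12),[(590,257),(607,263),(584,335),(564,327)])):
    c=L(n);s=200/h;o=proj(c,ctr)[0]
    q=np.array([atz(c,*((np.array(p)-[200+400*(n=='t9'),300])/s+o),.167)[:2] for p in pts])
    d=(q[0]+q[1]-q[2]-q[3])/2
    print(n,q.mean(0),np.hypot(*d),np.degrees(np.arctan2(d[1],d[0])),np.linalg.norm(q[0]-q[1]))
for yd in(70,75,-105,-110): print(yd,bot.inverse_kinematics((.535,.277,.12),down(np.radians(yd))))
```

```text
w9 [0.5328 0.2719] 0.047865949771295 -19.90253103060922 0.014242569309340397
t9 [0.5333 0.2719] 0.04981136619680513 -19.0113835838089 0.012120159358190727
70 [ 0.2774  0.2849  1.5848  0.      1.2719 -0.9443]
75 [ 0.2774  0.2849  1.5848 -0.      1.2719 -1.0316]
-105 [0.2774 0.2849 1.5848 0.     1.2719 2.11  ]
-110 [0.2774 0.2849 1.5848 0.     1.2719 2.1973]
```

Run:
```python
from h import *
np.set_printoptions(precision=3,suppress=True)
def T():
    m=[]
    for _ in range(5): m.append(np.r_[bot.current_contact_force(),bot.current_ft_torque()]); bot.hold(.008)
    return np.mean(m,0)
k=(.534,.273);d=down(np.radians(70.5))
bot.set_gripper(.45)
bot.goto((*k,.19),d)
f0=bot.current_contact_force()
bot.line_to((*k,.118),max_speed=.1); print(bot.current_contact_force()-f0)
w0=T()
bot.set_gripper(0,20); print('open',bot.current_opening()*92,T()-w0,bot.current_clock())
q0=np.array(bot.current_joints())
def turn(a): q=q0.copy();q[5]+=a;bot.set_joints(q)
turn(.25);turn(.5); print(.5,(T()-w0),bot.current_clock())
base=[];n=0
a=.5
while a<3.6 and bot.current_clock()<62:
    a+=.06;turn(a);w=T()-w0;mz=w[5];base.append(mz)
    print('%.2f j6 %.3f Mz %.3f F %s t %.1f'%(a,bot.current_joints()[5]-q0[5],mz,w[:3],bot.current_clock()))
    if len(base)>3 and abs(mz-np.median(base[:8]))>.14: print('tight?');break
```

```text
[ 0.817 -0.853  1.039]
open 13.828306547204605 [ 1.568  1.205  0.757  0.238 -0.319  0.018] 46.2583
0.5 [ 0.16  -0.15   1.014 -0.099 -0.052 -0.064] 47.0
0.56 j6 0.557 Mz -0.079 F [-0.053 -0.988  1.55 ] t 47.3
0.62 j6 0.617 Mz -0.089 F [-0.749 -0.865  1.107] t 47.6
0.68 j6 0.678 Mz -0.080 F [-0.657 -0.337  1.395] t 47.9
0.74 j6 0.738 Mz -0.092 F [-0.75  -0.529  1.645] t 48.2
0.80 j6 0.798 Mz -0.097 F [-0.946 -0.583  1.845] t 48.5
0.86 j6 0.858 Mz -0.105 F [-1.085 -0.603  1.758] t 48.8
0.92 j6 0.918 Mz -0.103 F [-1.394 -0.396  1.923] t 49.0
0.98 j6 0.978 Mz -0.090 F [-1.728 -0.072  1.853] t 49.3
1.04 j6 1.038 Mz -0.080 F [-1.803 -0.127  2.418] t 49.6
1.10 j6 1.098 Mz -0.081 F [-2.562 -0.245  2.561] t 49.9
1.16 j6 1.158 Mz -0.082 F [-2.727 -0.333  3.08 ] t 50.2
1.22 j6 1.218 Mz -0.078 F [-2.833 -0.025  3.183] t 50.5
1.28 j6 1.278 Mz -0.088 F [-3.507 -0.35   2.674] t 50.8
1.34 j6 1.338 Mz -0.089 F [-3.815  0.067  3.577] t 51.1
1.40 j6 1.398 Mz -0.094 F [-4.367 -0.459  3.494] t 51.4
1.46 j6 1.458 Mz -0.093 F [-5.124 -0.096  4.021] t 51.7
1.52 j6 1.518 Mz -0.067 F [-5.592  0.005  4.085] t 52.0
1.58 j6 1.578 Mz -0.079 F [-5.172  0.31   4.376] t 52.2
1.64 j6 1.638 Mz -0.040 F [-5.583  0.087  4.46 ] t 52.5
1.70 j6 1.698 Mz -0.049 F [-5.605  0.139  4.808] t 52.8
1.76 j6 1.758 Mz -0.064 F [-5.025  0.022  4.951] t 53.1
1.82 j6 1.818 Mz -0.033 F [-5.68   0.231  4.879] t 53.4
1.88 j6 1.878 Mz 0.026 F [-5.777  0.42   5.429] t 53.7
1.94 j6 1.938 Mz 0.149 F [-5.522  0.338  5.317] t 54.0
tight?
```

Torque climbed gently from about 1.5 rad (foot contact), then rose steeply at about 1.9 rad. That matches the 2.5 mm spring travel (0.42 rad), so the knob is tight. Releasing and checking.

Run:
```python
from arc import *
bot.set_gripper(.4); p=bot.current_ee_pos(); bot.line_to((p[0],p[1],.20),max_speed=.12)
bot.line_to((.45,.15,.24),max_speed=.25)
bot.hold(.2);print(bot.current_contact_force(),bot.current_clock())
c=snap('wrist','wA');s=snap('scene','sA');t=snap('top','tA')
from ov import *
j=(.534,.274,-.105)
cv2.imwrite('pics/oA.png',np.vstack([np.hstack([panel(s,[],(.535,.27,.1),60),panel(t,jar_curves(j,0.)[3:]+lid_curves((.534,.274,-.105),.06),(.535,.27,.1),60)]),np.hstack([cv2.resize(c['pixels'],(400,300)),panel(t,[],(.48,.1,.0),110)])]))
```

```text
[0.45679554 0.40489495 0.53495715] 56.3167
```

View pics/oA.png

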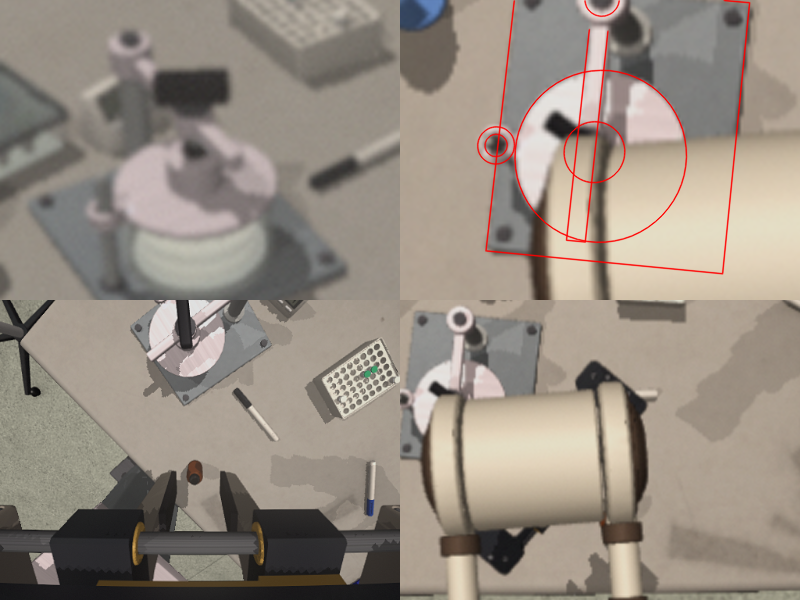

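The lid is flush with its eye on the post and the foot is down on the hub. The arm lies along the stop overlay, the knob has turned, and the dropper and marker stand undisturbed. Handing in.

```bash
python3 -c "
from workcell import bot
bot.job_done();print(bot.current_clock())"
```

```text
the job is handed in; nothing more can be done
the job is handed in; nothing more can be done
```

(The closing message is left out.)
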